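Lock off the bauble spinner's isolator

ROBOT

A 6-joint arm with a two-finger parallel gripper is mounted at the origin on the work surface. World frame = base frame: x ahead of the robot, y to its left, z up, the work surface at z = 0. Lengths are in m, angles in rad, forces in N, time in s.
With the tool pointing down it reaches from about 0.375 to 0.9 m from the base axis. Payload 3.1 kg.
Tool frame: the origin (TCP) lies midway between the tips of the shut fingers; the grasp point (between the pads) lies 19 mm behind it; z points along the fingers, y is the line along which they close (so a half turn about z gives the same grasp; the last joint's range is limited). The gripper opens to 85 mm and grips with 20 to 120 N. Pads are 22 mm wide; open, the fingers measure 114 mm over their backs; the gripper's body (76 mm by 85 mm) begins 54 mm behind the grasp point. The pads swing forward as they close: fully open they stand 13 mm farther back than shut.
Start: joints at [-0.178, 0.527, 1.433, -0, 1.181, -0.178], TCP at [0.625, 0, 0.231] pointing down, gripper open.
Joint ranges: [-3.08, 3.08], [-0.75, 2.2], [0.22, 2.44], [-1.43, 4.57], [0, 2.65], [-2.85, 2.85]. Speed limits (rad/s): [2.79, 2.79, 3.14, 3.14, 3.14, 3.14].

INTERFACE

Orientations are given as a unit quaternion [x, y, z, w].
In Python, from station import manip gives the robot as it stands.
- The arm moves only by the tool move_arm, never from a script. Its argument "increments" is a list that holds one entry, the list of rows, each a list of 5 numbers: the gripper's target within -1 to 1 (shut at 1, half-way at 0, fully open at -1), then the shift along the world's x, y, z in m, then the turn about the world's z in degrees. In form: [[[fingers, dx, dy, dz, twist], ...]]. A call has 1 to 8 rows; each row shifts and turns the commanded pose from where the row before left it; what a row does not reach is not made up. A row lasts 1/10 s, in which the tool goes at most 50 mm and 8.59 degrees, less where a joint would pass 70% of its speed; a pose out of reach is approached as far as the arm can. A call with a gripper value outside its range is refused whole. The fingers move at their own pace and stop on an object; "newtons" is the grip in N (left out, the last holds). Time passes only in rows, so rows that do not move let the fingers close. It gives the time, the measured TCP pose, the force, the opening and the grip force at its end, in the units of the state.
- manip.sense(): the state, without advancing time (a new reading comes with each control period).
- manip.snapshot(name): name is "scene" or "side" or "wrist"; returns a dict with "img" (400x640x3 uint8, red, green, blue), "fx", "fy", "cx", "cy" (pixels), "world_to_cam" (4x4, takes a point from world to camera coordinates); the wrist camera has in their place "tool_from_camera" (4x4, takes a point from camera to tool coordinates, whose origin is the TCP and whose axes are the flange's). Camera axes: x right, y down, z forward; pixel columns grow to the right and rows downward; lengths in m; the calibration is good to about 2 mm. A picture is of the moment at which its call begins: read the wrist's pose just before it. There is no depth.
- manip.sign_off(): hands the job in; it is judged then, once.
Trained networks look in the newest picture that a camera, given by its name, has taken for a name from the list of things; names that differ only in an ending like _2 or _b are one class to them, and where a whole thing is asked for, a point or a joint stands for the part that bears it (a point fixed in the world has none). Each returns a list of dicts, best first, with "confidence" (0 to 1); they miss things now and then, are a little off and sometimes report something else, mostly with a low value. They report only what shows in the picture. A call takes as long as a camera call. They do not tell look-alikes from the thing itself.
- manip.spot_in(label, camera): "xyz" ([x, y, z] in m, in world coordinates, good to about 4 mm: the middle of the surface that is visible of it).
- manip.mark_of(label, camera): "xyz" ([x, y, z] in m, in world coordinates, good to about 4 mm: a listed point, or the origin of a listed thing).
The state is a dict: "t": time; "q": joint angles; "qd": joint speeds; "tau": joint torques, N m; "tcp_pos": TCP position; "tool_rot": TCP orientation; "force": force on the tool from outside, world axes, zero at the start; "ft_torque": the same for the moment, N m; "finger_gap": opening from 0.0 (shut) to 1.0 (fully open); "gripper_force": force on a finger pad.
Only numpy, scipy, OpenCV 4.12 (cv2) and the standard library are available. Lean on these libraries where they do the work, as an engineer would, in place of code of your own. Each camera call takes 0.05 s, during which the arm holds its last target. There are 200 camera calls.

TASK

Turn the isolator's rotary handle fully to off, then swing its steel lockout hasp fully out so that its eye lies over the eyes of the handle and of the fixed lug. Take the steel lock pin from the holed block and push it down through all three eyes until its head rests on the hasp, then let go. Leave the bauble, the brush and the small jar undisturbed.

Things in the scene. Friction and masses are not known exactly. Their poses are not given: they have to be found in the camera images.
- handle (a joint): Rotary isolator handle, hinge about the vertical, rad. About 0 to 0.15 = on; grows anticlockwise seen from above to the stop at 1.40 = off. Stays where left; friction about 0.15 N m. Black: a grip bar 82 long x 16 wide x 36 high, centred on the axis, and from it a flat arm 28 wide, 5 thick, reaching 118 mm from the axis, with an eye (14 mm hole) 105 mm from the axis.
- handle_grip (a point): On the handle's axis, 85 mm above the table, 13 mm below the top of the grip bar and 18 mm above the bar's lower edge (top face of the flat arm and hub disc of radius 24 mm at 62 mm above the table). x axis along the grip bar towards the arm's eye, z up; turns with the handle.
- hasp (a joint): Steel lockout hasp on the isolator, hinge about the vertical, rad. About 0 to 0.3 = parked along the box's near edge; grows anticlockwise seen from above to the stop at 1.57 = fully out. Stays where left; friction about 0.04 N m. Flat bar 28 wide, 5 thick, top face 69 mm above the table, reaching 14.5 mm beyond hinge and eye; an eye (14 mm hole) 85 mm from the hinge, and an upright round post to move it by.
- hasp_hinge (a point): Hinge axis of the hasp, fixed on the isolator, 67 mm above the table. Its x axis is the direction from hinge to eye when the hasp is fully out, its -y axis the direction when parked (joint 0); z up.
- hasp_post (a point): Middle of the hasp's upright round post: 12 mm diameter, 30 mm tall (from 69 to 99 mm above the table), point half-way up; 30 mm from the hinge towards the eye. Moves with the hasp; x axis from the hinge to the eye.
- hasp_eye (a point): Centre of the hasp's eye (14 mm hole) at its top face, 69 mm above the table; moves with the hasp.
- handle_eye (a point): Centre of the eye in the handle's arm (14 mm hole) at the arm's top face, 62 mm above the table; moves with the handle.
- lug_eye (a point): Centre of the eye in the fixed steel lug (14 mm hole, 6 mm thick) at its top face, 55 mm above the table, open air below it down to the table. With handle off and hasp out all three eyes stand one above the other here. The isolator is a grey box 215 x 160 x 55 mm, fixed to the table; the lug is a 125 x 50 mm steel flange along its left side. Its frame is the isolator's: x from the near to the far side, y to the left, z up; the handle's axis is 105 mm towards -y.
- pin_head (a point): Centre of the lock pin's head: plain steel cylinder 20 mm diameter, 40 mm tall with four dark grooves. Below it a shank 8 mm diameter, 45 mm long, its last 8 mm tapered. About 60 to 130 g. It stands upright in one of the three holes of the block, head on the block's top, 56 mm above the table; z axis up along the pin.
- pin_shoulder (a point): Centre of the underside of the pin's head, where the shank begins; the pin's tip is 45 mm below it.
- rack: Wooden holed block fixed to the table, 230 x 60 x 56 mm, origin at the centre of its underside, x along its length; three holes 13 mm wide, 50 mm deep, at -75, 0, +75 mm along x. Pin, bauble and brush stand in them in any order.
- bauble_mid (a point): Centre of a bystander: red ball of 40 mm diameter on a wooden stem standing in the block, 34 mm above the block's top.
- brush_mid (a point): A bystander: small upright brush of about 12 to 20 mm diameter standing in the block; point 40 mm above the block's top, brush reaching 96 mm above it.
- jar_a_mid (a point): A bystander: small closed blue paint jar with a white cap, 48 mm diameter, 50 mm tall, standing beyond the isolator; point half-way up.
Not all that is in view belongs to the job. What is shaped like the part that bears pin_head but blue or green is not meant.

How it is judged:
On the way, in this order (a step that is already met when the one before it is completed fails the run):
1. the handle is turned to off (past 1.32 rad), before the hasp is swung out (value of joint handle above 1.32 rad), for 0.2 s.
2. the hasp is swung out (past 1.48 rad) with the handle still off (value of joint hasp above 1.48 rad and value of joint handle above 1.32 rad), for 0.2 s.
At the end, for the whole second after the job is handed in: Handle off (joint above 1.32 rad), hasp out (joint above 1.48 rad), and the lock pin at rest, upright within 0.15 rad, through all three eyes: its shoulder within 7 mm of the lug eye's axis and at most 19 mm above the lug's top face (14 mm is head resting on the hasp) (all of step 2 and horizontal distance between pin_shoulder and lug_eye below 0.007 m and z of pin_shoulder in the frame of lug_eye below 0.019 m and angle between pin_head's own z axis and vertical below 0.15 rad and linear speed of pin below 0.02 m/s); the robot touches nothing.
It fails at once if the bauble is knocked or moved more than 30 mm (distance of bauble_mid from where it was at the start of the episode above 0.03 m).
It fails at once if the brush is knocked or moved more than 30 mm (distance of brush_mid from where it was at the start of the episode above 0.03 m).
It fails at once if the small jar is moved more than 30 mm (distance of jar_a_mid from where it was at the start of the episode above 0.03 m).
It also fails if it takes over 72 s, if anything falls off the work surface, if the arm or the gripper's body presses on something with over 40 N, if the wrist force passes 120 N, or if a joint passes its speed limit or range.

## Working session

There is one attempt and no reset: what is moved stays moved. The work goes in short steps, Python scripts to look and compute and a tool call to move; the robot and the scene stay as the last step left them, time stands still between calls to the robot, and variables do not carry over. Pictures are saved under pics/ and viewed, at most 10 in all, crops included, and the job is handed in when it is done.

Besides the shell and the picture viewer there is one more tool, called after "Emit:" in YAML: its name, and indented under it one key for each argument. move_arm: Moves the arm, as the interface text tells. Its arguments: {"type":"object","properties":{"increments":{"type":"array","items":{"type":"array","items":{"type":"array","items":{"type":"number"}}}},"newtons":{"type":"number"}},"required":["increments"]}

```bash
mkdir -p pics; cat > h.py <<'E'
from station import manip
import cv2, numpy as np
def snap(c,n=None):
    s=manip.snapshot(c)
    if n: cv2.imwrite(f'pics/{n}.png',cv2.cvtColor(s['img'],cv2.COLOR_RGB2BGR))
    return s
def proj(s,p):
    c=s['world_to_cam']@np.r_[p,1]; return np.round([s['fx']*c[0]/c[2]+s['cx'],s['fy']*c[1]/c[2]+s['cy']])
E
python3 - <<'E'
from h import *
print({k:np.round(v,3) for k,v in manip.sense().items()})
for c in('scene','side'):
    s=snap(c,c+'0')
    for l in 'handle_grip hasp_hinge hasp_post hasp_eye handle_eye lug_eye pin_head pin_shoulder rack bauble_mid brush_mid jar_a_mid'.split():
        for d in manip.mark_of(l,c)[:3]:
            print(c,l,np.round(d['xyz'],4),round(d['confidence'],2),proj(s,d['xyz']))
a=[cv2.imread(f'pics/{c}0.png') for c in('scene','side')]
E
```

```text
{'t': np.float64(0.0), 'q': array([-0.179,  0.528,  1.434,  0.   ,  1.181, -0.179]), 'qd': array([ 0.   , -0.001, -0.001,  0.   , -0.002,  0.   ]), 'tau': array([ 0.0000e+00, -4.4234e+01, -1.7802e+01, -0.0000e+00,  8.0000e-03,
        0.0000e+00]), 'tcp_pos': array([0.624, 0.   , 0.23 ]), 'tool_rot': array([ 0.707,  0.707, -0.001, -0.001]), 'force': array([-0.004, -0.551, -0.532]), 'ft_torque': array([-0.018, -0.041, -0.015]), 'gripper_force': np.float64(0.0), 'finger_gap': np.float64(0.999)}
scene handle_grip [ 0.5656 -0.1178  0.0855] 0.65 [229. 270.]
scene hasp_hinge [ 0.4548 -0.0419  0.0689] 0.7 [213. 232.]
scene hasp_post [0.4608 0.2273 0.0592] 0.5 [285. 172.]
scene hasp_post [0.6049 0.2036 0.0977] 0.32 [329. 185.]
scene hasp_eye [ 0.4896 -0.1186  0.0689] 0.63 [202. 261.]
scene handle_eye [ 0.659  -0.0608  0.0655] 0.74 [284. 277.]
scene lug_eye [ 0.5332 -0.0198  0.0525] 0.57 [248. 245.]
scene pin_head [0.4326 0.3684 0.0084] 0.58 [306. 156.]
scene pin_head [0.448  0.0682 0.0114] 0.55 [244. 220.]
scene pin_head [0.4579 0.2268 0.0775] 0.51 [284. 166.]
scene pin_shoulder [0.4505 0.35
[... 797 characters left out ...]
213  0.0882] 0.44 [322. 232.]
side pin_head [0.5942 0.3203 0.0065] 0.73 [257. 291.]
side pin_head [0.4481 0.0727 0.011 ] 0.64 [404. 240.]
side pin_head [0.4344 0.37   0.0059] 0.63 [317. 357.]
side pin_shoulder [0.4508 0.3636 0.0068] 0.86 [310. 349.]
side pin_shoulder [0.6029 0.3442 0.0132] 0.8 [243. 295.]
side pin_shoulder [0.4598 0.2273 0.0527] 0.62 [355. 270.]
side rack [ 0.5303  0.2086 -0.003 ] 0.59 [327. 271.]
side rack [0.4582 0.2266 0.0545] 0.28 [356. 269.]
side bauble_mid [0.5301 0.2155 0.0884] 0.79 [323. 234.]
side brush_mid [0.6114 0.2041 0.0949] 0.53 [289. 211.]
side brush_mid [ 5.365e-01  2.123e-01 -5.000e-04] 0.17 [323. 270.]
side jar_a_mid [0.7438 0.1312 0.0248] 0.64 [264. 200.]
```

View pics/scene0.png

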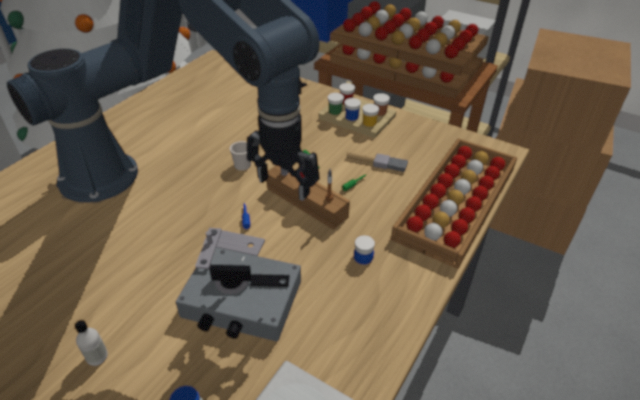

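View pics/side0.png

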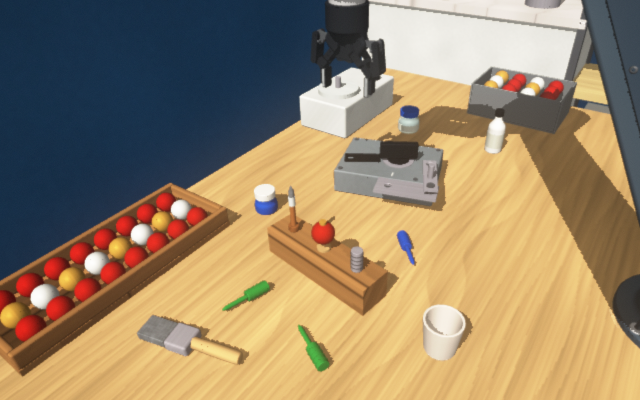

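The pictures show the isolator around (235,285) in the scene view and (390,170) in the side view. The block is at (325,265) in the side view, with the brush (292,210), the bauble (323,234) and a grooved steel pin (357,260).

Candidates for the pin in the side view:
- Steel, upright in the block, (357,260).
- Blue, lying, (405,245).
- Green, lying, (248,295) and (313,348).

The description fits the steel one, which is upright, grooved and grey. I'll check it in a crop before reaching for it. First I move above the handle.

Emit:
move_arm:
  increments:
    - [[-1, -0.0075, -0.015, 0, -7.4], [-1, -0.0075, -0.015, 0, -7.4], [-1, -0.0075, -0.015, 0, -7.4], [-1, -0.0075, -0.015, 0, -7.4], [-1, -0.0075, -0.015, 0, -7.4], [-1, -0.0075, -0.015, 0, -7.4], [-1, -0.0075, -0.015, 0, -7.4], [-1, -0.0055, -0.014, 0, -7.2]]
  newtons: 40

```text
t: 2.1
tcp_pos: [0.5665, -0.1196, 0.2314]
tool_rot: [0.964, 0.265, -0.0, 0.0]
force: [-0.1, -0.5, -1.2]
finger_gap: 0.999
gripper_force: 0.0
```

```bash
python3 - <<'E'
from h import *
import numpy as np
manip.sense()
st=manip.sense();print(np.round(st['tcp_pos'],4),np.round(st['tool_rot'],3),np.round(st['q'],2))
s=snap('wrist','w1')
for l in 'handle_grip hasp_hinge hasp_post hasp_eye handle_eye lug_eye'.split():
    for d in manip.mark_of(l,'wrist')[:2]: print(l,np.round(d['xyz'],4),round(d['confidence'],2))
i=cv2.imread('pics/side0.png')[190:310,225:445]
cv2.imwrite('pics/crop.png',cv2.resize(i,None,fx=3,fy=3,interpolation=cv2.INTER_CUBIC))
E
```

```text
[ 0.5665 -0.1196  0.2314] [ 0.964  0.265 -0.     0.   ] [-0.4   0.47  1.55 -0.    1.13  0.63]
handle_grip [ 0.5679 -0.1158  0.0905] 0.72
hasp_hinge [ 0.455  -0.04    0.0652] 0.57
hasp_post [ 0.4766 -0.0713  0.0882] 0.66
hasp_eye [ 0.492  -0.115   0.0664] 0.73
handle_eye [ 0.6569 -0.0632  0.0649] 0.58
lug_eye [ 0.5402 -0.0167  0.057 ] 0.64
```

View pics/w1.png

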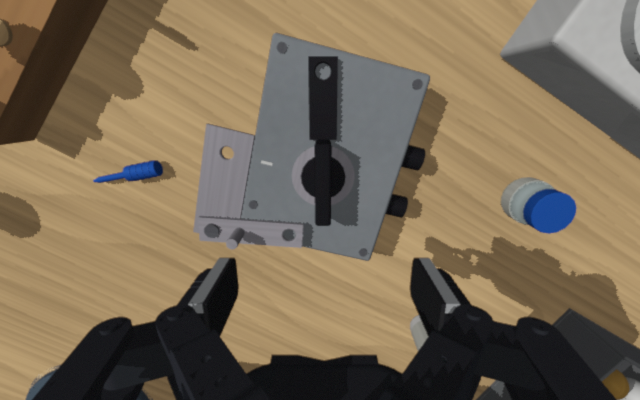

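View pics/crop.png

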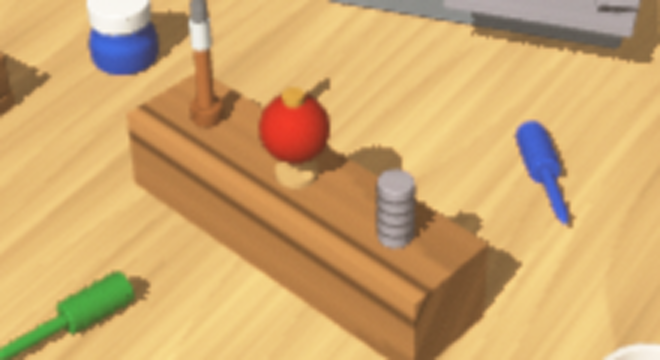

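The wrist view shows the hub at (323,178), the handle eye (323,72), the lug eye (227,153), the hasp hinge (212,231), the hasp eye (289,235) and the post (235,238). The crop confirms the grey grooved pin standing in the block at (395,208). The wrist pixels, cast as rays onto the known heights, give a cross-check.

```bash
cat >> h.py <<'E'
from scipy.spatial.transform import Rotation as R
def ray(s,st,uv,z):
    T=s['tool_from_camera']; Rw=R.from_quat(st['tool_rot']).as_matrix()
    o=Rw@T[:3,3]+st['tcp_pos']; d=Rw@T[:3,:3]@np.array([(uv[0]-s['cx'])/s['fx'],(uv[1]-s['cy'])/s['fy'],1])
    return np.round(o+d*(z-o[2])/d[2],4)
E
python3 - <<'E'
from h import *
st=manip.sense();s=manip.snapshot('wrist')
for n,uv,z in [('hub',(323,178),.062),('heye',(323,72),.062),('lug',(227,153),.055),('hinge',(212,231),.069),('haspeye',(289,235),.069),('barfar',(323,142),.098),('barnear',(323,225),.098),('post',(232,241),.099)]: print(n,ray(s,st,uv,z))
E
```

```text
hub [ 0.5674 -0.1163  0.062 ]
heye [ 0.657  -0.0624  0.062 ]
lug [ 0.5367 -0.0157  0.055 ]
hinge [ 0.4538 -0.0412  0.069 ]
haspeye [ 0.4935 -0.1166  0.069 ]
barfar [ 0.6042 -0.0942  0.098 ]
barnear [ 0.534  -0.1364  0.098 ]
post [ 0.472  -0.0665  0.099 ]
```

Emit:
move_arm:
  increments:
    - [[-1, 0.001, 0.0025, -0.04, 0], [-1, 0, 0, -0.04, 0], [-1, 0, 0, -0.04, 0], [-1, 0, 0, -0.038, 0], [1, 0, 0, 0, 0], [1, 0, 0, 0, 0], [1, 0, 0, 0, 0], [1, 0, 0, 0, 0]]
  newtons: 60

```text
t: 3.3
tcp_pos: [0.5696, -0.117, 0.0757]
tool_rot: [0.964, 0.267, 0.002, 0.001]
force: [-0.0, -1.2, -0.1]
finger_gap: 0.33
gripper_force: 0.0
```

Emit:
move_arm:
  increments:
    - [[1, 0, 0, 0, 0], [1, 0, 0, 0, 0], [1, 0, 0, 0, 0], [1, 0, 0, 0, 4]]

```text
t: 3.7
tcp_pos: [0.5691, -0.1166, 0.0756]
tool_rot: [0.954, 0.301, 0.002, 0.001]
force: [-0.8, 1.3, 5.9]
finger_gap: 0.173
gripper_force: 59.8
```

Emit:
move_arm:
  increments:
    - [[1, 0, 0, 0, 5], [1, 0, 0, 0, 6], [1, 0, 0, 0, 6], [1, 0, 0, 0, 6], [1, 0, 0, 0, 6], [1, 0, 0, 0, 6], [1, 0, 0, 0, 6], [1, 0, 0, 0, 6]]

```text
t: 4.5
tcp_pos: [0.568, -0.1159, 0.0756]
tool_rot: [0.754, 0.657, 0.001, 0.0]
force: [-2.5, 2.1, 9.2]
finger_gap: 0.171
gripper_force: 60.1
```

Emit:
move_arm:
  increments:
    - [[1, 0, 0, 0, 6], [1, 0, 0, 0, 6], [1, 0, 0, 0, 6], [1, 0, 0, 0, 4], [1, 0, 0, 0, 2], [1, 0, 0, 0, 1], [1, 0, 0, 0, 0]]

```text
t: 5.2
tcp_pos: [0.5673, -0.116, 0.0756]
tool_rot: [0.595, 0.804, 0.0, -0.0]
force: [-3.4, 2.3, 9.4]
finger_gap: 0.174
gripper_force: 60.2
```

```bash
python3 - <<'E'
from h import *
st=manip.sense();print(st['ft_torque'],st['force'],2*np.degrees(np.arctan2(*st['tool_rot'][[1,0]])),st['q'])
E
```

```text
[ 0.36809815  0.56767496 -0.04793847] [-3.43487501  2.27933484  9.41650291] 106.98935593435853 [-3.94741976e-01  6.84558923e-01  1.67069910e+00  5.31235303e-04
  7.86957561e-01 -6.91637346e-01]
```

Emit:
move_arm:
  increments:
    - [[1, 0, 0, 0, 1.5], [1, 0, 0, 0, 1.5], [1, 0, 0, 0, 1], [1, 0, 0, 0, 0], [1, 0, 0, 0, 0]]

```text
t: 5.7
tcp_pos: [0.5673, -0.1159, 0.0756]
tool_rot: [0.571, 0.821, 0.001, -0.001]
force: [-3.7, 0.8, 9.4]
finger_gap: 0.172
gripper_force: 78.0
```

```bash
python3 - <<'E'
from h import *
st=manip.sense();print(st['ft_torque'],st['force'],2*np.degrees(np.arctan2(*st['tool_rot'][[1,0]])))
E
```

```text
[ 0.13698118  0.67382939 -2.08009688] [-3.6979808   0.78782863  9.44920834] 110.38923038804995
```

Emit:
move_arm:
  increments:
    - [[1, 0, 0, 0, -1.5], [1, 0, 0, 0, 0], [0, 0, 0, 0, 0], [0, 0, 0, 0, 0], [0, 0, 0, 0, 0], [0, 0, 0, 0.04, 0], [0, 0, 0, 0.045, 0], [0, -0.03, 0.015, 0.03, 0]]
  newtons: 30

```text
t: 6.5
tcp_pos: [0.5432, -0.1042, 0.1914]
tool_rot: [0.577, 0.816, 0.001, 0.005]
force: [0.5, 0.9, 0.4]
finger_gap: 0.5
gripper_force: 0.0
```

Emit:
move_arm:
  increments:
    - [[0, -0.035, 0.017, 0, 0], [0, -0.034, 0.0165, 0, 0], [0, 0, 0, 0, 0], [0, 0, 0, 0, 0]]

```text
t: 6.9
tcp_pos: [0.4688, -0.0677, 0.1886]
tool_rot: [0.577, 0.817, 0.0, 0.0]
force: [1.2, -1.3, -0.1]
finger_gap: 0.494
gripper_force: 0.0
```

```bash
python3 - <<'E'
from h import *
st=manip.sense();print(np.round(st['tcp_pos'],4),2*np.degrees(np.arctan2(*st['tool_rot'][[1,0]])),st['finger_gap'])
s=snap('wrist','w2')
for l in 'handle_grip hasp_hinge hasp_post hasp_eye handle_eye'.split():
    for d in manip.mark_of(l,'wrist')[:2]: print(l,np.round(d['xyz'],4),round(d['confidence'],2))
s=snap('scene','s2')
for l in 'handle_grip hasp_hinge hasp_post hasp_eye handle_eye'.split():
    for d in manip.mark_of(l,'scene')[:1]: print(l,np.round(d['xyz'],4),round(d['confidence'],2))
E
```

```text
[ 0.4688 -0.0677  0.1886] 109.54419307526665 0.4942222241233414
handle_grip [ 0.5678 -0.1197  0.09  ] 0.79
hasp_hinge [ 0.4586 -0.0401  0.0668] 0.83
hasp_post [ 0.4761 -0.0678  0.0883] 0.74
hasp_eye [ 0.4916 -0.1149  0.0652] 0.87
handle_eye [ 0.5359 -0.0153  0.0619] 0.73
handle_grip [ 0.5665 -0.1134  0.0877] 0.86
hasp_hinge [ 0.4557 -0.0419  0.0683] 0.59
hasp_post [ 0.4683 -0.0678  0.0848] 0.59
hasp_eye [ 0.4899 -0.1197  0.0688] 0.57
handle_eye [ 0.5393 -0.0151  0.0657] 0.88
```

View pics/w2.png

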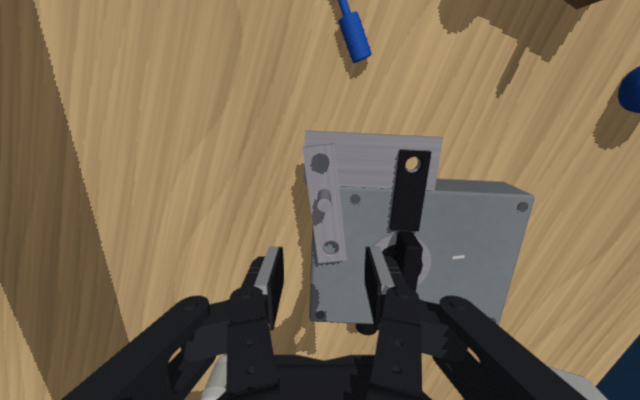

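The handle's eye is over the lug with wood visible through it at (412,163). The hasp is still parked, its post at (325,203) between the fingers.

Emit:
move_arm:
  increments:
    - [[0, 0.001, 0.0005, -0.04, 0], [0, 0, 0, -0.04, 0], [0, 0, 0, -0.034, 0], [1, 0, 0, 0, 0], [1, 0, 0, 0, 0], [1, 0, 0, 0, 0], [1, 0, 0, 0, 0], [1, 0, 0, 0, 0]]

```text
t: 8.3
tcp_pos: [0.47, -0.0675, 0.0748]
tool_rot: [0.577, 0.817, 0.0, 0.0]
force: [0.4, 0.3, -11.3]
finger_gap: 0.128
gripper_force: 29.5
```

Emit:
move_arm:
  increments:
    - [[1, 0.0043, 0.0029, 0, 0], [1, 0.0038, 0.0036, 0, 0], [1, 0.0031, 0.0042, 0, 0], [1, 0.0023, 0.0047, 0, 0], [1, 0.0014, 0.005, 0, 0], [1, 0.0006, 0.0052, 0, 0], [1, -0.0004, 0.0052, 0, 0], [1, -0.0012, 0.0051, 0, 0]]

```text
t: 9.1
tcp_pos: [0.4842, -0.0327, 0.0752]
tool_rot: [0.576, 0.817, -0.001, 0.001]
force: [-0.7, -6.8, -8.0]
finger_gap: 0.128
gripper_force: 29.5
```

Emit:
move_arm:
  increments:
    - [[1, -0.0006, 0.0018, 0, 0], [1, -0.0006, 0.0015, 0, 0], [1, 0, 0, 0, 0], [1, 0, 0, 0, 0]]

```text
t: 9.5
tcp_pos: [0.4833, -0.0288, 0.0751]
tool_rot: [0.577, 0.817, 0.0, 0.001]
force: [-1.2, -4.8, -3.1]
finger_gap: 0.124
gripper_force: 30.1
```

```bash
python3 - <<'E'
from h import *
st=manip.sense();print(np.round(st['tcp_pos'],4),np.round(st['force'],1),st['finger_gap'])
for c in('wrist','side'):
    s=snap(c,c+'3')
    for l in 'hasp_hinge hasp_post hasp_eye handle_eye lug_eye'.split():
        for d in manip.mark_of(l,c)[:1]: print(c,l,np.round(d['xyz'],4),round(d['confidence'],2))
E
```

```text
[ 0.4833 -0.0288  0.0751] [-1.2 -4.8 -3.1] 0.12433049900632068
wrist hasp_hinge [ 0.4588 -0.0419  0.0673] 0.55
wrist hasp_post [ 0.4914 -0.0288  0.0898] 0.7
wrist hasp_eye [ 0.5382 -0.0161  0.0647] 0.68
wrist handle_eye [ 0.5371 -0.0168  0.0637] 0.96
wrist lug_eye [ 0.5413 -0.0161  0.0538] 0.83
side hasp_hinge [ 0.4566 -0.0388  0.0628] 0.59
side hasp_post [ 0.4871 -0.0315  0.081 ] 0.92
side hasp_eye [ 0.5338 -0.0218  0.0725] 0.59
side handle_eye [ 0.5374 -0.0169  0.0557] 0.53
side lug_eye [ 0.5368 -0.0157  0.0577] 0.58
```

View pics/wrist3.png

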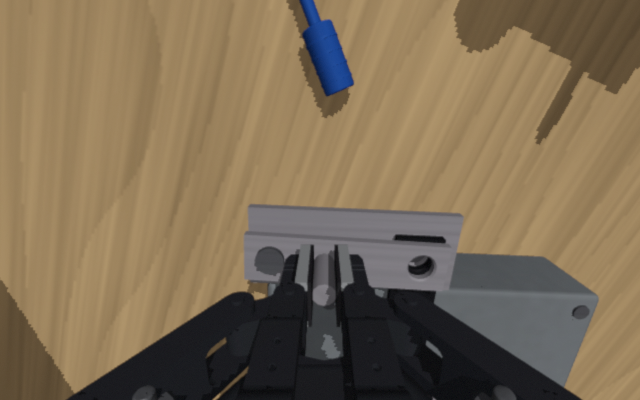

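Emit:
move_arm:
  increments:
    - [[1, -0.0006, 0.0018, 0, 0], [1, -0.0003, 0.001, 0, 0], [1, -0.0003, 0.001, 0, 0], [1, 0, 0, 0, 0], [1, 0, 0, 0, 0]]

```text
t: 10.6
tcp_pos: [0.4832, -0.0279, 0.0751]
tool_rot: [0.576, 0.818, -0.001, 0.003]
force: [-1.8, -17.2, -0.9]
finger_gap: 0.126
gripper_force: 30.2
```

Emit:
move_arm:
  increments:
    - [[1, 0.0009, -0.003, 0, 0], [1, 0, 0, 0, 0], [0, 0, 0, 0, 0], [0, 0, 0, 0, 0], [0, 0, 0, 0, 0], [0, 0, 0, 0.04, 0], [0, 0, 0, 0.05, 0], [0, 0, 0, 0.05, 0]]

```text
t: 11.4
tcp_pos: [0.4818, -0.0267, 0.2153]
tool_rot: [0.577, 0.817, -0.0, -0.001]
force: [0.7, -0.9, -0.2]
finger_gap: 0.498
gripper_force: 0.0
```

```bash
python3 - <<'E'
from h import *
st=manip.sense();print(np.round(st['tcp_pos'],4))
s=snap('wrist','w4'); print(np.round(ray(s,st,(320,200),.06),3))
for l in 'hasp_hinge hasp_post hasp_eye handle_eye lug_eye handle_grip'.split():
    for d in manip.mark_of(l,'wrist')[:1]: print(l,np.round(d['xyz'],4),round(d['confidence'],2))
E
```

```text
[ 0.4818 -0.0267  0.2153]
[ 0.483 -0.045  0.06 ]
hasp_hinge [ 0.4566 -0.041   0.0692] 0.69
handle_eye [ 0.5382 -0.0159  0.0636] 0.89
lug_eye [ 0.5376 -0.013   0.0628] 0.67
handle_grip [ 0.5674 -0.1149  0.0864] 0.91
```

View pics/w4.png

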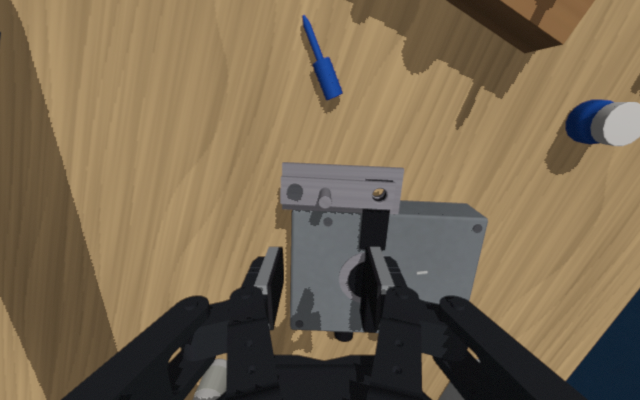

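The hasp is out. Its eye at (379,194) shows light wood through all three holes, and the post is at (324,198). Next, the pin.

Emit:
move_arm:
  increments:
    - [[0, -0.003, 0.03, 0.01, 7.7], [0, -0.003, 0.032, 0.01, 7.7], [0, -0.003, 0.032, 0, 7.7], [0, -0.003, 0.032, 0, 7.7], [0, -0.003, 0.032, 0, 7.7], [0, -0.003, 0.032, 0, 7.7], [0, -0.003, 0.032, 0, 7.7], [0, -0.002, 0.032, 0, 7.6]]

```text
t: 12.55
tcp_pos: [0.4579, 0.2276, 0.2322]
tool_rot: [0.076, 0.997, -0.001, -0.002]
force: [0.4, -0.2, 0.7]
finger_gap: 0.497
gripper_force: 0.0
```

Emit:
move_arm:
  increments:
    - [[0, 0, 0, 0, 0], [0, 0, 0, 0, 0], [0, 0, 0, 0, 0]]

```text
t: 12.85
tcp_pos: [0.4588, 0.2257, 0.2332]
tool_rot: [0.079, 0.997, -0.001, -0.001]
force: [-0.6, -0.3, 0.7]
finger_gap: 0.502
gripper_force: 0.0
```

```bash
python3 - <<'E'
from h import *
st=manip.sense();print(np.round(st['tcp_pos'],4),2*np.degrees(np.arctan2(*st['tool_rot'][[1,0]])))
s=snap('wrist','w5')
np.save('w5.npy',np.r_[st['tcp_pos'],st['tool_rot']])
for l in 'pin_head pin_shoulder bauble_mid brush_mid rack'.split():
    for d in manip.mark_of(l,'wrist')[:2]: print(l,np.round(d['xyz'],4),round(d['confidence'],2))
o=dict(tcp_pos=np.array([.4818,-.0267,.2153]),tool_rot=np.array([.577,.817,0,0]))
print('eye',ray(s,o,(379,194),.069),'hinge',ray(s,o,(295,191),.069))
E
```

```text
[0.4588 0.2257 0.2332] 170.91597082555475
pin_head [0.5991 0.3196 0.0052] 0.89
pin_head [0.4581 0.2277 0.0769] 0.6
pin_shoulder [0.4592 0.226  0.0566] 0.97
pin_shoulder [0.6063 0.3418 0.0148] 0.82
bauble_mid [0.5318 0.2119 0.0893] 0.73
bauble_mid [ 0.4583 -0.0404  0.067 ] 0.49
brush_mid [0.6069 0.2012 0.0981] 0.73
rack [ 5.302e-01  2.140e-01 -4.000e-04] 0.76
eye [ 0.5372 -0.0162  0.069 ] hinge [ 0.4565 -0.0414  0.069 ]
```

View pics/w5.png

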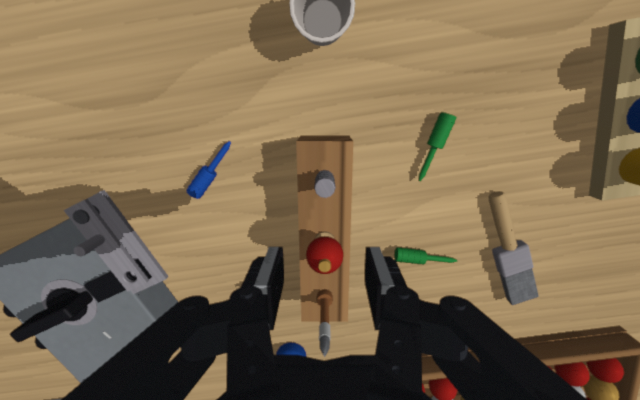

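The pin head is at (325,184), between the fingers. The bauble (325,255) and the brush (325,320) are clear along the block.

Emit:
move_arm:
  increments:
    - [[0, 0, 0.001, -0.04, 0], [0, 0, 0, -0.04, 0], [0, 0, 0, -0.04, 0], [0, 0, 0, -0.03, 0], [0, 0, 0, -0.015, 0], [0, 0, 0, 0, 0], [1, 0, 0, 0, 0], [1, 0, 0, 0, 0]]
  newtons: 50

```text
t: 13.95
tcp_pos: [0.4604, 0.2276, 0.0705]
tool_rot: [0.079, 0.997, 0.0, 0.001]
force: [-0.3, -0.1, -0.4]
finger_gap: 0.216
gripper_force: 48.8
```

Emit:
move_arm:
  increments:
    - [[1, 0, 0, 0, 0], [1, 0, 0, 0, 0], [1, 0, 0, 0, 0], [1, 0, 0, 0, 0]]

```text
t: 14.35
tcp_pos: [0.4601, 0.2277, 0.0703]
tool_rot: [0.078, 0.997, 0.0, 0.001]
force: [0.1, -1.1, 6.7]
finger_gap: 0.212
gripper_force: 49.2
```

Emit:
move_arm:
  increments:
    - [[1, 0, 0, 0.02, 0], [1, 0, 0, 0.03, 0], [1, 0, 0, 0.04, 0], [1, 0, 0, 0.04, 0], [1, 0.011, -0.033, 0, 0], [1, 0.012, -0.038, 0, 0], [1, 0.012, -0.038, 0, 0], [1, 0.012, -0.038, 0, 0]]

```text
t: 15.15
tcp_pos: [0.5063, 0.0794, 0.1994]
tool_rot: [0.078, 0.997, 0.0, 0.0]
force: [0.7, -0.4, -0.8]
finger_gap: 0.219
gripper_force: 49.0
```

Emit:
move_arm:
  increments:
    - [[1, 0.012, -0.038, 0, 0], [1, 0.012, -0.038, 0, 0], [1, 0.006, -0.02, 0, 0], [1, 0, 0, -0.03, 0], [1, 0, 0, -0.03, 0], [1, 0, 0, 0, 0], [1, 0, 0, 0, 0], [1, 0, 0, 0, 0]]

```text
t: 15.95
tcp_pos: [0.5373, -0.0154, 0.1405]
tool_rot: [0.078, 0.997, -0.0, 0.001]
force: [0.4, -0.2, -0.9]
finger_gap: 0.216
gripper_force: 49.0
```

```bash
python3 - <<'E'
from h import *
st=manip.sense();print(np.round(st['tcp_pos'],4),np.round(st['tool_rot'],3),st['finger_gap'],st['force'])
ims=[]
for c in('scene','side'):
    s=snap(c); p=st['tcp_pos']
    for l in 'hasp_eye lug_eye handle_eye pin_shoulder pin_head'.split():
        for d in manip.mark_of(l,c)[:3]:
            if np.hypot(*(d['xyz'][:2]-p[:2]))<.05: print(c,l,np.round(d['xyz'],4),round(d['confidence'],2))
    E=np.array([.537,-.016,.069]); uv=proj(s,E).astype(int); t=proj(s,p-[0,0,.0593]);print(uv,t)
    u,v=uv; im=cv2.cvtColor(s['img'],cv2.COLOR_RGB2BGR)[v-50:v+30,u-40:u+40]
    ims.append(cv2.resize(im,(400,400),interpolation=cv2.INTER_CUBIC))
cv2.imwrite('pics/ins.png',np.hstack(ims))
E
```

```text
[ 0.5373 -0.0154  0.1405] [ 0.078  0.997 -0.     0.001] 0.21575023561676254 [ 0.37916738 -0.23554928 -0.86190428]
scene hasp_eye [ 0.5337 -0.0194  0.0681] 0.58
scene lug_eye [ 0.533  -0.0191  0.0536] 0.57
scene handle_eye [ 0.538  -0.0144  0.0646] 0.69
scene pin_shoulder [ 0.5382 -0.0101  0.1312] 0.63
scene pin_head [ 0.5359 -0.0164  0.1506] 0.71
[250 239] [250. 235.]
side hasp_eye [ 0.533  -0.0165  0.0747] 0.8
side lug_eye [ 0.5342 -0.0158  0.0604] 0.66
side handle_eye [ 0.54   -0.0177  0.0562] 0.91
[387 179] [387. 174.]
```

View pics/ins.png

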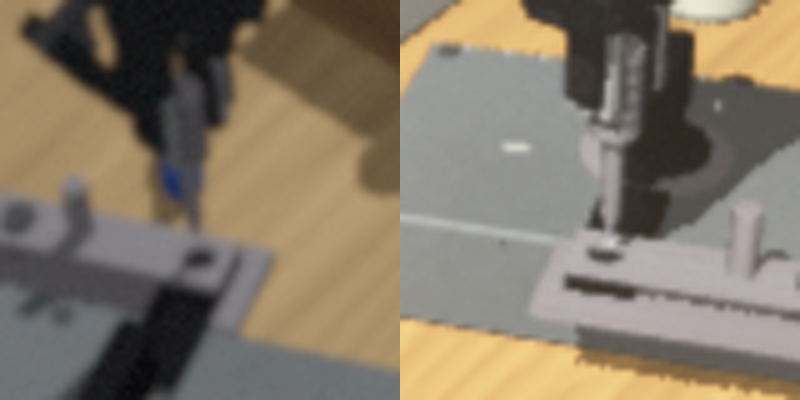

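In the crop, scene (left) has the tip at (196,228) and the hole at (202,258). Side (right) has the tip at (613,237) and the hole at (605,252). I'll triangulate both.

```bash
python3 - <<'E'
from h import *
P=[];o=[(210,189),(347,129)]
for c in('scene','side'):
    s=manip.snapshot(c);P.append(np.array([[s['fx'],0,s['cx']],[0,s['fy'],s['cy']],[0,0,1]])@s['world_to_cam'][:3])
def tri(a,b):
    q=[np.array([[o[i][0]+p[0]/5-.4],[o[i][1]+p[1]/5-.4]]) for i,p in enumerate((a,(b[0]-400,b[1])))]
    X=cv2.triangulatePoints(P[0],P[1],*q);X=X[:3,0]/X[3]
    r=[np.round((M@np.r_[X,1])[:2]/(M@np.r_[X,1])[2]-y[:,0],2) for M,y in zip(P,q)];return np.round(X,4),r
def pix(X):
    out=[]
    for i,M in enumerate(P):
        v=M@np.r_[X,1];out.append(np.round((v[:2]/v[2]-o[i]+.4)*5+[400*i,0]))
    return out
print('tip',tri((196,228),(613,237)));print('hole',tri((202,258),(605,252)))
for z in(.081,.126,.166):print(z,pix([.5373,-.0154,z]))
print(pix([.537,-.016,.069]))
E
```

```text
tip (array([ 0.532 , -0.0125,  0.0793]), [array([-0.28, -0.03]), array([-0.35,  0.05])])
hole (array([ 0.5376, -0.0172,  0.0677]), [array([-0.28, -0.03]), array([-0.34,  0.05])])
0.081 [array([200., 234.]), array([603., 227.])]
0.126 [array([190., 160.]), array([609., 129.])]
0.166 [array([181.,  90.]), array([614.,  38.])]
[array([201., 254.]), array([603., 251.])]
```

Emit:
move_arm:
  increments:
    - [[1, 0.005, -0.0035, 0, 0], [1, 0, 0, -0.004, 0], [1, 0, 0, -0.003, 0], [1, 0, 0, -0.003, 0], [1, 0, 0, -0.003, 0], [1, 0, 0, -0.003, 0], [1, 0, 0, 0, 0]]

```text
t: 17.35
tcp_pos: [0.541, -0.0188, 0.1228]
tool_rot: [0.078, 0.997, 0.0, -0.001]
force: [-0.8, 0.4, -2.0]
finger_gap: 0.218
gripper_force: 49.0
```

No contact force, with the tip below the hasp's top face, so it is in the first eye. I continue down slowly.

Emit:
move_arm:
  increments:
    - [[1, 0, 0, -0.003, 0], [1, 0, 0, -0.003, 0], [1, 0, 0, -0.003, 0], [1, 0, 0, -0.003, 0], [1, 0, 0, -0.003, 0], [1, 0, 0, 0, 0]]

```text
t: 17.95
tcp_pos: [0.541, -0.0189, 0.1078]
tool_rot: [0.078, 0.997, 0.0, -0.001]
force: [0.3, -0.2, -0.1]
finger_gap: 0.215
gripper_force: 49.0
```

```bash
python3 - <<'E'
from h import *
st=manip.sense();print(np.round(st['tcp_pos'],4),np.round(st['force'],1),np.round(st['ft_torque'],2))
ims=[]
for c,(u,v) in(('scene',(250,234)),('side',(387,174))):
    s=snap(c)
    for l in 'hasp_eye lug_eye pin_shoulder pin_head'.split():
        for d in manip.mark_of(l,c)[:3]:
            if np.hypot(*(d['xyz'][:2]-st['tcp_pos'][:2]))<.05: print(c,l,np.round(d['xyz'],4),round(d['confidence'],2))
    im=cv2.cvtColor(s['img'],cv2.COLOR_RGB2BGR)[v-25:v+25,u-25:u+25]
    ims.append(cv2.resize(im,(400,400),interpolation=cv2.INTER_CUBIC))
cv2.imwrite('pics/ins2.png',np.hstack(ims))
E
```

```text
[ 0.541  -0.0189  0.1078] [ 0.3 -0.2 -0.1] [-0.04  0.03  0.  ]
scene hasp_eye [ 0.5339 -0.0188  0.0668] 0.58
scene lug_eye [ 0.5362 -0.0205  0.0534] 0.77
scene lug_eye [ 0.54   -0.0166  0.116 ] 0.66
scene pin_shoulder [ 0.5383 -0.0147  0.0971] 0.53
scene pin_head [ 0.5397 -0.0163  0.1174] 0.47
side hasp_eye [ 0.5332 -0.018   0.0738] 0.7
side lug_eye [ 0.5361 -0.0168  0.0573] 0.72
side pin_shoulder [ 0.5414 -0.0168  0.091 ] 0.66
```

View pics/ins2.png

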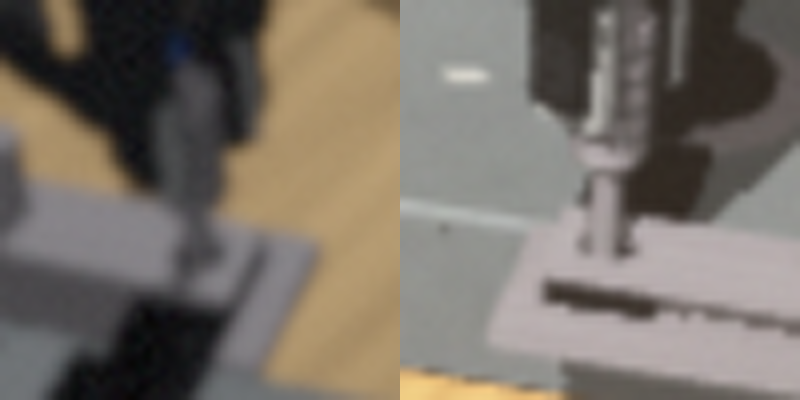

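The shank is in the hole in both views, at (197,255) and (605,245), with no force. I lower it until the head seats.

Emit:
move_arm:
  increments:
    - [[1, 0, 0, -0.004, 0], [1, 0, 0, -0.004, 0], [1, 0, 0, -0.004, 0], [1, 0, 0, -0.004, 0], [1, 0, 0, -0.003, 0], [1, 0, 0, -0.002, 0], [1, 0, 0, 0, 0]]

```text
t: 19.15
tcp_pos: [0.5412, -0.019, 0.0869]
tool_rot: [0.079, 0.997, 0.0, -0.0]
force: [-0.8, -0.5, -1.7]
finger_gap: 0.211
gripper_force: 49.0
```

Emit:
move_arm:
  increments:
    - [[1, 0, 0, -0.001, 0], [1, 0, 0, -0.001, 0], [1, 0, 0, 0, 0], [1, 0, 0, 0, 0]]

```text
t: 19.55
tcp_pos: [0.5413, -0.0189, 0.0853]
tool_rot: [0.079, 0.997, 0.0, -0.0]
force: [-0.1, -0.0, -2.5]
finger_gap: 0.215
gripper_force: 49.0
```

Emit:
move_arm:
  increments:
    - [[1, 0, 0, -0.001, 0], [1, 0, 0, -0.001, 0], [1, 0, 0, 0, 0], [0, 0, 0, 0, 0], [0, 0, 0, 0, 0], [0, 0, 0, 0, 0], [0, 0, 0, 0, 0]]

```text
t: 20.25
tcp_pos: [0.5416, -0.0191, 0.0834]
tool_rot: [0.078, 0.997, -0.0, 0.0]
force: [-0.5, -0.7, 0.3]
finger_gap: 0.498
gripper_force: 0.0
```

Emit:
move_arm:
  increments:
    - [[0, 0, 0, 0.02, 0], [0, 0, 0, 0.03, 0], [0, 0, 0, 0.05, 0], [0, 0, 0, 0.05, 0], [0, 0, 0, 0, 0], [0, 0, 0, 0, 0]]

```text
t: 20.85
tcp_pos: [0.542, -0.0191, 0.2348]
tool_rot: [0.078, 0.997, -0.0, 0.002]
force: [-0.3, -0.7, -0.8]
finger_gap: 0.5
gripper_force: 0.0
```

```bash
python3 - <<'E'
from h import *
st=manip.sense();print(np.round(st['tcp_pos'],4),st['force'],st['t'])
for c in('scene','side','wrist'):
    s=snap(c,c+'9')
    for l in 'pin_shoulder pin_head lug_eye hasp_post hasp_hinge hasp_eye handle_eye bauble_mid brush_mid jar_a_mid'.split():
        for d in manip.mark_of(l,c)[:3]:
            if d['confidence']>.4: print(c,l,np.round(d['xyz'],4),round(d['confidence'],2))
E
```

```text
[ 0.542  -0.0191  0.2348] [-0.32534256 -0.70354241 -0.81014489] 20.85
scene pin_shoulder [0.6016 0.3415 0.0086] 0.69
scene pin_shoulder [0.4524 0.3606 0.0105] 0.65
scene pin_shoulder [ 0.5393 -0.0132  0.0737] 0.59
scene pin_head [0.4332 0.3708 0.0101] 0.67
scene pin_head [0.5936 0.32   0.0037] 0.65
scene pin_head [ 0.5412 -0.0172  0.0938] 0.6
scene lug_eye [ 0.5362 -0.0205  0.0552] 0.84
scene hasp_post [ 0.4844 -0.0344  0.0828] 0.95
scene hasp_hinge [ 0.4578 -0.0422  0.0684] 0.81
scene hasp_eye [ 0.5356 -0.0187  0.0663] 0.78
scene handle_eye [ 0.5376 -0.0155  0.0636] 0.95
scene bauble_mid [0.5313 0.2142 0.0911] 0.62
scene brush_mid [0.6069 0.2062 0.0982] 0.71
scene jar_a_mid [0.7464 0.1285 0.0233] 0.7
side pin_shoulder [0.4497 0.3609 0.0087] 0.97
side pin_shoulder [0.6033 0.3433 0.0145] 0.75
side pin_shoulder [ 0.5382 -0.0182  0.0646] 0.53
side pin_head [0.5962 0.3191 0.0059] 0.83
side pin_head [ 0.5414 -0.0187  0.0876] 0.78
side pin_head [0.45   0.0716 0.0104] 0.72
side lug_eye [ 0.5356 -0.0172  0.0568] 0.92
side hasp_post [ 0.4861 -0.0335  0.0802] 0.73
side hasp_hinge [ 0.4576 -0.0
[... 182 characters left out ...]
7 0.0969] 0.78
side jar_a_mid [0.7415 0.1291 0.0243] 0.83
wrist pin_shoulder [ 0.5373 -0.0194  0.0677] 0.94
wrist pin_shoulder [0.6025 0.3405 0.0112] 0.82
wrist pin_shoulder [0.4366 0.0857 0.0075] 0.66
wrist pin_head [ 0.539  -0.0176  0.0887] 0.73
wrist pin_head [0.5976 0.321  0.0069] 0.67
wrist pin_head [0.4527 0.0718 0.0081] 0.62
wrist lug_eye [ 0.5419 -0.0186  0.0523] 0.95
wrist hasp_post [ 0.4896 -0.0335  0.0842] 0.74
wrist hasp_hinge [ 0.4529 -0.041   0.0711] 0.62
wrist hasp_eye [ 0.5386 -0.0128  0.0673] 0.69
wrist handle_eye [ 0.5332 -0.017   0.0607] 0.86
wrist bauble_mid [0.5299 0.2122 0.0888] 0.87
wrist brush_mid [0.6083 0.2042 0.0975] 0.77
wrist jar_a_mid [0.7439 0.1292 0.0245] 0.88
```

```bash
python3 -c "
from station import manip
print(manip.sign_off())"
```

```text
the job is handed in; nothing more can be done
None
```

I handed the job in at about 21 s: handle turned to its off stop, hasp swung fully out, and the steel pin seated through all three eyes and released. By the last camera estimates, the bauble, brush and jar had not moved; no verdict came back.

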